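# Hang a kitchen basket below a link on a counter stand

## Task

Hang the steel link by its upper ring on the brass hook of the counter stand and let go of it, then hang the green basket by its own hook from the lower eye of that link, so that stand, link and basket form a free hanging chain. The hook is springy: ease the full weight of each piece onto it before letting go, so that nothing drops or bounces, and never press hard. Leave the other kitchen things where they are.

Things in the scene. Friction and masses are not known exactly. Their poses are not given: they have to be found in the camera images.
- stand: Fixed stand: wooden foot 170 x 150 x 12 mm and a steel post 16 mm thick, 312 mm tall. On it a brass sleeve with a hooked arm (8 mm bar) rides on a coil spring; the arm runs 167 mm to the stand's -x, roughly to the robot. Origin on the table under the post (the foot reaches 65 mm to -x, 105 mm to +x); z up.
- hook_seat (a point): Top of the bar in the valley of the hook, 135 mm from the post to the stand's -x, 286 mm above the table unloaded: the link's ring rests here. Axes as the stand's. The upturned tip is 28 mm further out (-x), 22 mm above this point; towards the post the arm rises 14 mm. The arm is springy: it sinks 7 mm per newton of load (at most 50 mm) and bounces if loaded suddenly.
- link: Loose steel link, 186 mm tall, under 250 g, flat in its y-z plane (8 mm thick), same front and back. Origin: middle of its lower edge; z up along it. From below: closed eye, neck, closed ring, red grip tab. It starts standing loosely, perhaps leaning, in the rack's slot, lower edge 10 mm above the table: lift it straight up. Hung, it swings and turns freely.
- link_grip (a point): On the red tab (18 mm wide in y, 10 mm thick in x, from 142 to 186 mm up the link), 168 mm up: a place for the fingers, closing along the link's y.
- link_top (a point): Inside top of the upper ring's hole, 136 mm up the link: this rests on hook_seat. The hole is about 45 mm across, of 8 mm bar.
- link_eye (a point): Top of the lower bar of the eye, 8 mm up the link: here the basket's hook rests. The hole is 44 mm wide (y) and reaches 40 mm up from here; the bar is 8 mm thick, its lower side straight for 20 mm.
- rack: Fixed pale wooden block 70 (x) x 100 (y) x 50 mm tall with a slot 10 mm wide (x), 64 mm long (y) and 40 mm deep that holds the link. Origin under its centre.
- basket: Loose green tray 90 (x) x 110 (y) x 50 mm tall, under 250 g; origin under its centre, z up. A wire bail carries a hook over its middle. Wooden lugs stick out of the front (-x) and back (+x): 10 mm thick (y), 45 to 89 mm out, 28 to 56 mm up. It starts on the table, front roughly towards the robot.
- basket_crown (a point): Underside of the basket hook's crown, 112 mm above the basket's underside; hung, it rests on link_eye. The hook is 6 mm wire, 6 mm above this point: shank at x = -11 mm, tip at x = +11 mm pointing down to 18 mm below this point. Clear gap between shank and tip 16 mm, open downwards.
- basket_lug (a point): Grip point of the front lug, 70 mm to the basket's -x, 44 mm above its underside; fingers close along the basket's y. A grasp leaning 20 to 30 degrees, the gripper's body further out along -x, keeps clear of link and stand.
- oil: Bystander, to be left alone: green glass oil bottle, 60 mm diameter, 190 mm tall; origin at the middle of its underside.
- jar: Bystander, to be left alone: amber jar with white cap, 72 mm diameter, 100 mm tall; origin at the middle of its underside.
- tin: Bystander, to be left alone: steel tin can, 68 mm diameter, 100 mm tall; origin at the middle of its underside.
- mill: Bystander, to be left alone: dark wooden pepper mill, 56 mm diameter, 150 mm tall; origin at the middle of its underside.
- mug: Bystander, to be left alone: blue mug, 80 mm diameter, 90 mm tall; origin at the middle of its underside.
- bowl: Bystander, to be left alone: white bowl, 150 mm diameter, 60 mm tall; origin at the middle of its underside.
- spoon: Bystander, to be left alone: wooden spoon lying flat; origin at the middle of its underside.
There are look-alikes about, which are no part of the job. Leave any blue look-alike of the link alone.

How it is judged:
By the outcome, as a careful person would: the job done as asked, in the order asked, and still so for the second after the job is handed in, with the robot touching nothing.
It also fails if it takes over 72 s, if anything falls off the work surface, if the arm or the gripper's body presses on something with over 40 N, if the wrist force passes 120 N, or if a joint passes its speed limit or range.

## Robot

A 7-joint arm with a two-finger parallel gripper is mounted at the origin on the work surface. World frame = base frame: x ahead of the robot, y to its left, z up, the work surface at z = 0. Lengths are in m, angles in rad, forces in N, time in s.
With the tool pointing down it reaches from about 0.4 to 0.85 m from the base axis. Payload 10.4 kg.
Tool frame: the origin (TCP) lies midway between the tips of the shut fingers; the grasp point (between the pads) lies env.tcp_to_grasp behind it (env.tcp_to_grasp is the distance from the TCP to the grasp point, in m); z points along the fingers, y is the line along which they close (so a half turn about z gives the same grasp; the last joint's range is limited). The gripper opens to 87 mm and grips with 3 to 60 N. Pads are 19 mm wide; open, the fingers measure 117 mm over their backs; the gripper's body (75 mm by 190 mm) begins 51 mm behind the grasp point.
Start: joints at [1.166, 0.332, -0.065, 1.46, 0.022, 1.35, -0.088], TCP at [0.233, -0.58, 0.223] pointing down, gripper open.
Joint ranges: [-2.6, 2.6], [-0.5, 2.12], [-1.47, 1.34], [0.16, 2.42], [-1.27, 4.41], [0.06, 2.06], [-2.6, 2.6]. Speed limits (rad/s): [2.22, 2.22, 2.79, 2.79, 3.14, 3.14, 3.14].

## Interface

Orientations are given as a unit quaternion [w, x, y, z].
In Python, from rig import env gives the robot as it stands.
- The arm moves only by the tool arm_command, never from a script. Its argument "plan" is a list of rows, each a list of 3 entries, a list of its own where there are three numbers: the turn, a rotation vector about the world's x, y, z in degrees, then the shift along the world's x, y, z in m, then the opening, from 0 (shut) to 1 (fully open). A call has 1 to 12 rows; each row shifts and turns the commanded pose from where the row before left it; what a row does not reach is not made up. A row lasts 1/10 s, in which the tool goes at most 50 mm and 8.59 degrees, less where a joint would pass 70% of its speed; a pose out of reach is approached as far as the arm can. A call is refused whole if a number of a shift passes 0.05 or a number of a turn 8.59, either way. A call with a gripper value outside its range is refused whole. The fingers move at their own pace and stop on an object; "squeeze" is the grip in N (left out, the last holds). Time passes only in rows, so rows that do not move let the fingers close. It gives the time, the measured TCP pose, the force, the opening and the grip force at its end, in the units of the state.
- env.state(): the state, without advancing time (a new reading comes with each control period).
- env.get_image(name): name is "scene" or "top"; returns the picture (420x560x3 uint8, blue, green, red); there is no depth.
- env.camera_info(name): a dict with "fx", "fy", "cx", "cy" (pixels), "position" and "attitude" of the camera in the world. Camera axes: x right, y down, z forward; pixel columns grow to the right and rows downward; lengths in m; the calibration is good to about 2 mm. A picture is of the moment at which its call begins. camera_info takes no time and is no camera call.
- env.job_done(): hands the job in; it is judged then, once.
The state is a dict: "time": time; "qpos": joint angles; "qd": joint speeds; "tau": joint torques, N m; "ee_pos": TCP position; "tcp_rot": TCP orientation; "force": force on the tool from outside, world axes, zero at the start; "moment": the same for the moment, N m; "finger_gap": opening from 0.0 (shut) to 1.0 (fully open); "gripper_force": force on a finger pad.
Only numpy, scipy, OpenCV 4.12 (cv2) and the standard library are available. Lean on these libraries where they do the work, as an engineer would, in place of code of your own. Each camera call takes 0.05 s, during which the arm holds its last target. There are 200 camera calls.

## Working session

There is one attempt and no reset: what is moved stays moved. The work goes in short steps, Python scripts to look and compute and a tool call to move; the robot and the scene stay as the last step left them, time stands still between calls to the robot, and variables do not carry over. Pictures are saved under pics/ and viewed, at most 10 in all, crops included, and the job is handed in when it is done.

Besides the shell and the picture viewer there is one more tool, called by a JSON object that holds its "api" and its "payload". arm_command: Moves the arm, as the interface text tells. Its arguments: {"type":"object","properties":{"plan":{"type":"array"},"squeeze":{"type":"number"}},"required":["plan"]}

```bash
mkdir -p pics; ls
python3 - <<'E'
from rig import env
import cv2
for n in("scene","top"):
    cv2.imwrite(f"pics/{n}0.png",env.get_image(n)); print(n,env.camera_info(n))
print(env.state(), env.tcp_to_grasp)
E
```

```text
pics
scene {'fx': 488.75340524260565, 'fy': 488.75340524260565, 'cx': 276.36590359169395, 'cy': 208.51207654122453, 'position': array([1.33734078, 0.20612956, 1.37592812]), 'attitude': array([-0.18822712,  0.59170466,  0.7445157 , -0.2452601 ])}
top {'fx': 513.3778993176718, 'fy': 513.3778993176718, 'cx': 275.45784524842685, 'cy': 213.153955982114, 'position': array([0.2894968 , 0.00341349, 1.7611313 ]), 'attitude': array([ 0.05018314, -0.70270669,  0.70796241, -0.0497412 ])}
{'time': 0.1, 'qpos': array([ 1.16641641,  0.33278702, -0.06466465,  1.46083367,  0.02162376,
        1.34985611, -0.08850245]), 'qd': array([-1.28862973e-04, -1.60325275e-03,  1.35528838e-05, -3.15074586e-03,
        1.36174252e-03,  1.05197953e-03,  4.83832573e-04]), 'tau': array([ 2.10731479e-03, -6.24552011e+01,  2.49590061e-02, -3.90718353e+01,
       -6.14810921e-02,  3.66184150e-02,  9.18932915e-05]), 'ee_pos': array([ 0.23271038, -0.57971725,  0.22185822]), 'tcp_rot': array([-5.73757811e-04,  9.81836728e-01,  1.89726873e-01, -1.54724243e-04]), 'force': array([-0.71572069,  1.35771143,  0.12898468]), 'moment': array([-0.01802582, -0.00290587, -0.03147473]), 'gripper_force': 0.0, 'finger_gap': 0.9970503362393309} 0.0187
```

View pics/scene0.png

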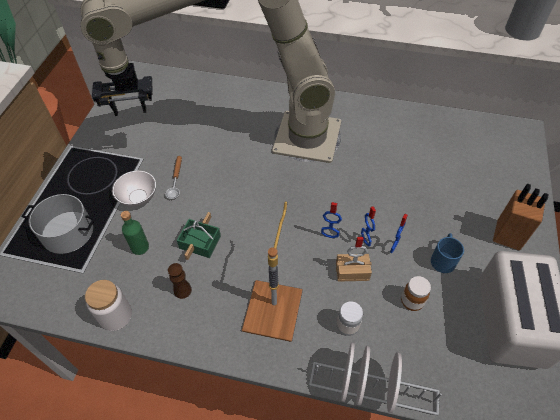

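View pics/top0.png

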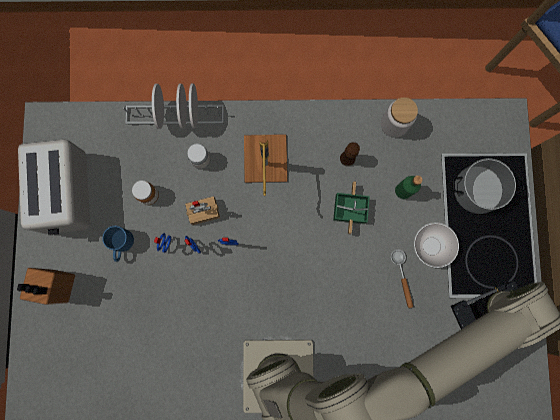

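Scene view: hook tip near (285,205), post at (272,250–300), link with red tab at (359,242) in the rack (353,267), basket at (199,237). Top view: stand (265,158), rack (202,210), basket (351,208). Blue look-alikes stand in front of the rack, on the robot's side. I'll enlarge these areas next.

```bash
cat > h.py <<'E'
import numpy as np, cv2
from rig import env
from scipy.spatial.transform import Rotation as R
def q2R(q): return R.from_quat(np.roll(q,-1))
def ray(n,uv):
    c=env.camera_info(n); d=np.array([(uv[0]-c['cx'])/c['fx'],(uv[1]-c['cy'])/c['fy'],1])
    return np.array(c['position']), q2R(c['attitude']).apply(d)
def onz(n,uv,z):
    p,d=ray(n,uv); return p+d*(z-p[2])/d[2]
def tri(a,b):
    p,d=ray('scene',a); q,e=ray('top',b)
    s=np.linalg.lstsq(np.c_[d,-e],q-p,rcond=None)[0]; x,y=p+d*s[0],q+e*s[1]
    return (x+y)/2, np.linalg.norm(x-y)
def proj(n,P):
    c=env.camera_info(n); v=q2R(c['attitude']).inv().apply(np.array(P)-c['position'])
    return np.array([c['cx']+c['fx']*v[0]/v[2],c['cy']+c['fy']*v[1]/v[2]])
E
python3 - <<'E'
import cv2,numpy as np
def g(src,u,v,w,h,k):
    im=cv2.resize(src[v:v+h,u:u+w],None,fx=k,fy=k,interpolation=cv2.INTER_CUBIC)
    for i in range(0,w,10):cv2.line(im,(i*k,0),(i*k,8 if (u+i)%50 else 16),(0,255,255),1)
    for i in range(0,h,10):cv2.line(im,(0,i*k),(8 if (v+i)%50 else 16,i*k),(0,255,255),1)
    return im
s=cv2.imread('pics/scene0.png');t=cv2.imread('pics/top0.png')
cv2.imwrite('pics/a.png',np.hstack([g(s,230,190,90,150,4),g(s,320,190,110,100+50,4)]))
a=g(t,180,185,50,50,6);b=g(t,235,125,60,75,6)
c=g(t,325,175,50,65,6);d=g(s,170,205,60,60,6)
out=np.zeros((600,800,3),np.uint8)
def put(im,x,y):
    h,w=im.shape[:2];h=min(h,600-y);w=min(w,800-x);out[y:y+h,x:x+w]=im[:h,:w]
put(a,0,0);put(cv2.resize(b,(240,300)),310,0);put(cv2.resize(c,(230,300)),560,0)
put(cv2.resize(d,(290,290)),0,310)
put(g(s,255,195,50,58,5),310,310)
cv2.imwrite('pics/b.png',out)
E
```

```text
(no output)
```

View pics/a.png

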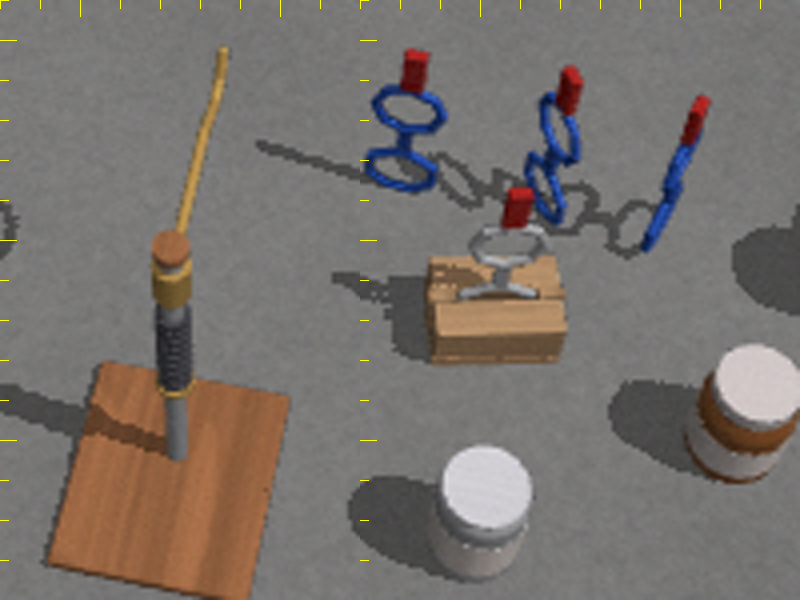

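View pics/b.png

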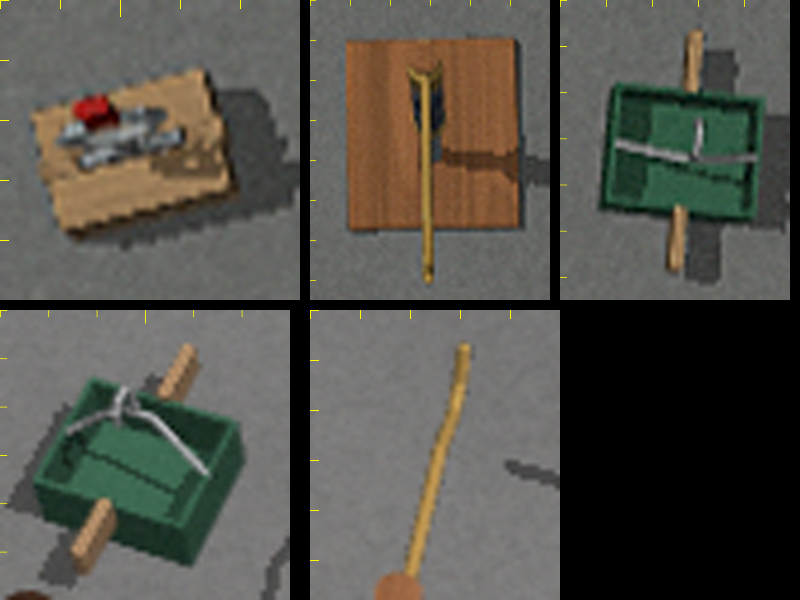

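The crops show the hook tip at scene (285.8,202) / top (264.5,195) and the link tab at scene (359,242) / top (196,203). The foot's corners in the top view are (244,135) and (287,182). The rack is yawed about +14° and the basket about -6°.

Run:
```python
from h import *
np.set_printoptions(precision=4,suppress=True)
s=cv2.imread('pics/scene0.png');t=cv2.imread('pics/top0.png')
print('foot',[onz('top',p,.012)[:2] for p in [(244.25,134.75),(286.5,135),(287.25,182),(244.25,182.25)]])
print('tip',tri((285.75,202.5),(264.5,194.5)),'posttop',onz('scene',(272.75,250.75),.312))
def mask(im,box,f):
    m=np.zeros(im.shape[:2],np.uint8);u,v,w,h=box
    hsv=cv2.cvtColor(im,cv2.COLOR_BGR2HSV)[v:v+h,u:u+w].astype(int);m[v:v+h,u:u+w]=f(hsv)*255;return m
red=lambda a:((a[...,0]<6)|(a[...,0]>172))&(a[...,1]>150)&(a[...,2]>60)
def cen(m): v,u=np.nonzero(m); return np.array([u.mean(),v.mean()]),len(u),(u.min(),u.max(),v.min(),v.max())
rs=cen(mask(s,(350,232,18,20),red));rt=cen(mask(t,(188,195,16,14),red))
print('tab',rs,rt,tri(rs[0],rt[0]))
wood=lambda a:(a[...,0]>8)&(a[...,0]<22)&(a[...,1]>70)&(a[...,2]>60)
m=mask(t,(182,192,40,36),wood); c=max(cv2.findContours(m,0,2)[0],key=len)
q=cv2.approxPolyDP(cv2.convexHull(c),2,True)[:,0]; print('rack',[(p,onz('top',p,.05)[:2]) for p in q])
print('rack scene far corners',onz('scene',(337.3,254.5),.05),onz('scene',(370,254.5),.05),onz('scene',(371.5,271.5),.05),onz('scene',(338.5,272.5),.05))
# basket
for nm,box in(('front',(340,218,20,20)),('back',(340,178,25,19))):
    r=cen(mask(t,box,wood)); print(nm,r[0],r[1],onz('top',r[0],.056))
green=lambda a:(a[...,0]>60)&(a[...,0]<95)&(a[...,1]>90)
m=mask(t,(328,186,48,45),green);c=max(cv2.findContours(m,0,2)[0],key=len);r=cv2.minAreaRect(c)
print('basket',r,[onz('top',p,.05)[:2] for p in cv2.boxPoints(r)],onz('top',r[0],.05))
for box in ((160,200,40,60),(190,200,40,30)):
    m=mask(s,(200,207,18,18) if box[0]==190 else (178,240,20,25),wood);r=cen(m);print('scene lug',r,onz('scene',r[0],.05))
```

```text
foot [array([0.818 , 0.1113]), array([ 0.8159, -0.0373]), array([ 0.6475, -0.0382]), array([0.6477, 0.1111])]
tip (array([0.5522, 0.0359, 0.2989]), np.float64(0.002107769359270564)) posttop [0.7176 0.0401 0.312 ]
tab (array([358.8689, 241.3934]), 61, (np.int64(356), np.int64(362), np.int64(237), np.int64(246))) (array([194.9048, 202.6667]), 21, (np.int64(192), np.int64(198), np.int64(201), np.int64(205))) (array([0.5507, 0.2549, 0.1737]), np.float64(0.001576333633950625))
rack [(array([213, 196], dtype=int32), array([0.5933, 0.2145])), (array([219, 217], dtype=int32), array([0.5215, 0.1936])), (array([190, 223], dtype=int32), array([0.5019, 0.2908])), (array([185, 204], dtype=int32), array([0.5666, 0.3087]))]
rack scene far corners [0.5332 0.1997 0.05  ] [0.5104 0.2994 0.05  ] [0.5695 0.311  0.05  ] [0.5954 0.2133 0.05  ]
front [349.8571 226.7143] 49 [ 0.4846 -0.2447  0.056 ]
back [353.5111 187.4444] 45 [ 0.618  -0.2608  0.056 ]
basket ((351.1379699707031, 207.8448486328125), (33.633419036865234, 27.903282165527344), 4.763641834259033) [array([ 0.5072, -0.1903]), array([ 0.6021, -0.2003]), array([ 0.5916, -0.3135]), array([ 0.497 , -0.3026])] [ 0.5493 -0.2517  0.05  ]
scene lug (array([188.6463, 251.6585]), 82, (np.int64(178), np.int64(193), np.int64(244), np.int64(264))) [ 0.6276 -0.259   0.05  ]
scene lug (array([206.7368, 218.0175]), 57, (np.int64(202), np.int64(210), np.int64(212), np.int64(223))) [ 0.4912 -0.2434  0.05  ]
```

{"api": "arm_command", "payload": {"plan": [[[0,0,0],[0.02,0.02,0.045],1],[[0,0,0],[0.02,0.04,0.045],1],[[0,0,0],[0.02,0.04,0.045],1],[[0,0,0],[0.02,0.04,0.045],1],[[0,0,0],[0.015,0.045,0],1],[[0,0,0],[0.015,0.045,0],1],[[0,0,0],[0.015,0.045,0],1],[[0,0,0],[0.015,0.045,0],1],[[0,0,0],[0.015,0.045,0],1],[[0,0,0],[0.015,0.045,0],1],[[0,0,0],[0.015,0.045,0],1],[[0,0,0],[0.015,0.045,0],1]], "squeeze": 30}}

```text
time: 1.3
ee_pos: [0.419, -0.1047, 0.3712]
tcp_rot: [0.0, 0.982, 0.19, -0.0]
force: [1.3, -0.4, 0.5]
finger_gap: 1.002
gripper_force: 0.0
```

{"api": "arm_command", "payload": {"plan": [[[0,0,-3.7],[0,0.045,0],1],[[0,0,-3.7],[0,0.045,0],1],[[0,0,0],[0,0.045,0],1],[[0,0,0],[0,0.045,0],1],[[0,0,0],[0,0.045,0],1],[[0,0,0],[0,0.045,0],1],[[0,0,0],[0,0.04,0],1],[[0,0,0],[0.04,0,0],1],[[0,0,0],[0.04,0,0],1],[[0,0,0],[0.035,0,0],1],[[0,0,0],[0,0,0],1],[[0,0,0],[0,0,0],1]]}}

```text
time: 2.5
ee_pos: [0.5341, 0.2036, 0.3701]
tcp_rot: [-0.001, 0.992, 0.126, -0.001]
force: [0.1, 0.7, 0.1]
finger_gap: 0.998
gripper_force: 0.0
```

```bash
cat > st.py <<'E'
from h import *
np.set_printoptions(precision=4,suppress=True)
s=env.state();M=q2R(s['tcp_rot']).as_matrix()
print(s['time'],s['ee_pos'],'grasp',s['ee_pos']-M[:,2]*env.tcp_to_grasp,'z',M[:,2],'y',M[:,1],'yaw',np.degrees(np.arctan2(M[0,1],-M[1,1])),'F',s['force'],s['finger_gap'],s['gripper_force'],s['qpos'])
E
python3 st.py
```

```text
2.5 [0.5341 0.2036 0.3701] grasp [0.5342 0.2036 0.3888] z [-0.0028  0.0011 -1.    ] y [ 0.2504 -0.9682 -0.0017] yaw 14.498953373748675 F [0.1497 0.7151 0.0881] 0.9978045306680116 0.0 [ 0.3173  0.3154 -0.99    1.3016  0.2609  1.6612 -1.9433]
```

{"api": "arm_command", "payload": {"plan": [[[0,0,0],[0.016,0.025,0],1],[[0,0,0],[0,0.025,0],1],[[0,0,0],[0,0,-0.04],1],[[0,0,0],[0,0,-0.04],1],[[0,0,0],[0,0,-0.03],1],[[0,0,0],[0,0,-0.03],1],[[0,0,0],[0,0,-0.03],1],[[0,0,0],[0,0,-0.02],1],[[0,0,0],[0,0,-0.02],1],[[0,0,0],[0,0,0],1],[[0,0,0],[0,0,0],1]]}}

```text
time: 3.6
ee_pos: [0.5497, 0.2535, 0.1625]
tcp_rot: [0.0, 0.992, 0.126, 0.0]
force: [-0.1, 0.9, 0.5]
finger_gap: 1.003
gripper_force: 0.0
```

```bash
python3 st.py
python3 - <<'E'
from h import *
a=env.get_image('scene')[200:290,310:410];b=env.get_image('top')[160:250,150:250]
cv2.imwrite('pics/c.png',np.hstack([cv2.resize(a,None,fx=4,fy=4,interpolation=2),cv2.resize(b,None,fx=4,fy=4,interpolation=2)]))
E
```

```text
3.6 [0.5497 0.2535 0.1625] grasp [0.5497 0.2535 0.1812] z [ 0.001  -0.0003 -1.    ] y [ 0.2504 -0.9681  0.0005] yaw 14.501785532920122 F [-0.1287  0.8918  0.5145] 1.0033480578698375 0.0 [ 0.2055  0.4915 -0.9416  1.5575  0.4079  1.301  -2.1073]
```

View pics/c.png

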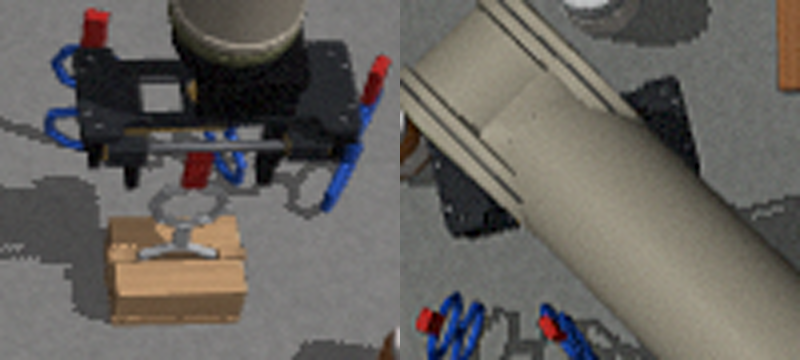

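The link's tab sits between the open fingers, with red at crop (195,168) and the fingers at (130,165) and (265,165). Closing and lifting.

{"api": "arm_command", "payload": {"plan": [[[0,0,0],[0,0,-0.003],0.5],[[0,0,0],[0,0,0],0.3],[[0,0,0],[0,0,0],0.15],[[0,0,0],[0,0,0],0],[[0,0,0],[0,0,0],0],[[0,0,0],[0,0,0],0],[[0,0,0],[0,0,0],0],[[0,0,0],[0,0,0.005],0],[[0,0,0],[0,0,0.015],0],[[0,0,0],[0,0,0.02],0],[[0,0,0],[0,0,0.02],0],[[0,0,0],[0,0,0],0]], "squeeze": 35}}

```text
time: 4.9
ee_pos: [0.551, 0.2545, 0.2221]
tcp_rot: [-0.001, 0.992, 0.126, 0.002]
force: [0.5, 1.0, -0.3]
finger_gap: 0.188
gripper_force: 35.0
```

```bash
python3 st.py
```

```text
4.9 [0.551  0.2545 0.2221] grasp [0.5509 0.2544 0.2408] z [ 0.0044  0.002  -1.    ] y [ 0.2501 -0.9682 -0.0008] yaw 14.48248205737409 F [ 0.5027  1.0421 -0.3314] 0.1880656596515125 34.999786019325256 [ 0.2154  0.4484 -0.9637  1.4788  0.3709  1.402  -2.0801]
```

{"api": "arm_command", "payload": {"plan": [[[0,0,0],[0,0,0.03],0],[[0,0,0],[0,0,0.04],0],[[0,0,0],[0,0,0.04],0],[[0,0,0],[0,0,0.04],0],[[0,0,0],[-0.01,-0.02,0.01],0],[[0,0,-3.5],[-0.01,-0.03,0],0],[[0,0,-3.5],[-0.01,-0.035,0],0],[[0,0,-3.5],[-0.01,-0.035,0],0],[[0,0,-4],[-0.01,-0.035,0],0],[[0,0,0],[-0.011,-0.035,0],0],[[0,0,0],[0,-0.028,0],0],[[0,0,0],[0,0,0],0]]}}

```text
time: 6.1
ee_pos: [0.4889, 0.0306, 0.3781]
tcp_rot: [0.001, 1.0, -0.004, -0.0]
force: [-0.2, 0.7, -1.7]
finger_gap: 0.19
gripper_force: 35.0
```

```bash
python3 st.py
```

```text
6.1 [0.4889 0.0306 0.3781] grasp [0.4889 0.0307 0.3968] z [-0.0002 -0.0022 -1.    ] y [-0.0075 -1.      0.0022] yaw -0.43056400962078695 F [-0.1653  0.6786 -1.7242] 0.18969265001434923 34.99911904335022 [ 0.6985  0.0493 -0.8772  1.4889  0.04    1.6217 -1.7544]
```

{"api": "arm_command", "payload": {"plan": [[[0,0,0.4],[0,0.003,-0.02],0],[[0,0,0],[0,0.003,-0.02],0],[[0,0,0],[0,0,-0.003],0],[[0,0,0],[0,0,0],0],[[0,0,0],[0,0,0],0],[[0,0,0],[0,0,0],0]]}}

```text
time: 6.7
ee_pos: [0.4894, 0.0415, 0.3362]
tcp_rot: [0.0, 1.0, 0.003, 0.001]
force: [-1.0, -0.5, -0.5]
finger_gap: 0.194
gripper_force: 35.0
```

```bash
python3 st.py
python3 - <<'E'
from h import *
A=env.get_image('scene');B=env.get_image('top');cv2.imwrite('pics/s1.png',A);cv2.imwrite('pics/t1.png',B)
g=np.zeros((3,))
def mk(im,u,v,w,h,k):
    o=cv2.resize(im[v:v+h,u:u+w],None,fx=k,fy=k,interpolation=cv2.INTER_CUBIC)
    for i in range(0,w,10):cv2.line(o,(i*k,0),(i*k,8 if (u+i)%50 else 16),(0,255,255),1)
    for i in range(0,h,10):cv2.line(o,(0,i*k),(8 if (v+i)%50 else 16,i*k),(0,255,255),1)
    return o
cv2.imwrite('pics/d.png',np.hstack([mk(A,240,140,80,120,5),mk(B,230,130,80,120,5)]))
p=np.array([.49,.0365,.32])
for n in('scene','top'):print(n,proj(n,[.5,.0365,.353]),proj(n,[.5,.0365,.321]),proj(n,[.55,.0365,.308]),proj(n,[.578,.0365,.286]))
E
```

```text
6.7 [0.4894 0.0415 0.3362] grasp [0.4894 0.0415 0.3549] z [ 0.0012 -0.     -1.    ] y [ 0.0066 -1.      0.    ] yaw 0.3788691116421279 F [-0.983  -0.5089 -0.4726] 0.19409319278006584 34.99977350234985 [ 0.6901  0.0523 -0.8879  1.5729  0.0408  1.5346 -1.7628]
scene [289.88075127 175.62075011] [289.73765483 183.03464569] [285.7815003 199.9003588] [283.50909404 212.69510506]
top [263.55156685 209.67015603] [263.82369707 211.33704544] [263.85773708 194.7748607 ] [263.99462075 186.67013419]
```

View pics/d.png

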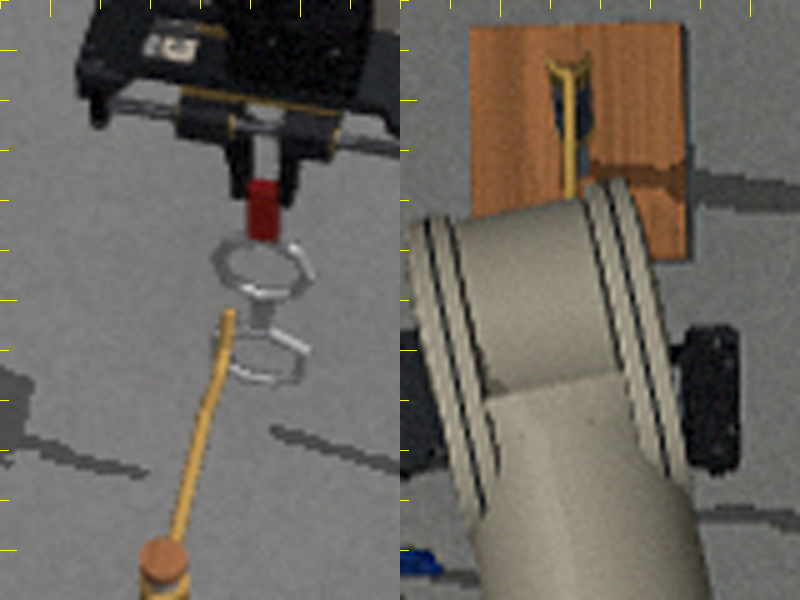

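Run:
```python
from h import *
np.set_printoptions(precision=4,suppress=True)
def onx(n,uv,x):
    p,d=ray(n,uv); return p+d*(x-p[0])/d[0]
for nm,p in dict(tabtop_vis=(292.7,176),tabbot=(292.5,188.2),intop=(292.6,189.2),inbot=(292.2,197.5),eye_intop=(292.4,206.5),eye_inbot=(292.6,215),end=(292.8,216.7)).items(): print(nm,onx('scene',p,.4894))
print('tip',onx('scene',(285.7,202),.550))
```

```text
tabtop_vis [0.4894 0.0423 0.3405]
tabbot [0.4894 0.0426 0.2866]
intop [0.4894 0.043  0.2821]
inbot [0.4894 0.0425 0.243 ]
eye_intop [0.4894 0.0438 0.1991]
eye_inbot [0.4894 0.0452 0.1556]
end [0.4894 0.046  0.1468]
tip [0.55   0.0363 0.2984]
```

The tab is held only near its top (crop rows 180–240), so the link has slipped in the grip. By image its upper ring sits about 25 mm lower than planned. I'll squeeze harder, check that the slip has stopped, then raise and re-aim.

{"api": "arm_command", "payload": {"plan": [[[0,0,0],[0,0,0],0],[[0,0,0],[0,-0.003,0.005],0],[[0,0,0],[0,-0.003,0.01],0],[[0,0,0],[0.01,0,0.008],0],[[0,0,0],[0.015,0,0],0],[[0,0,0],[0.01,0,0],0],[[0,0,0],[0,0,0],0],[[0,0,0],[0,0,0],0]], "squeeze": 55}}

```text
time: 7.6
ee_pos: [0.5237, 0.0356, 0.3582]
tcp_rot: [-0.0, 1.0, 0.004, -0.0]
force: [-0.0, -0.3, -1.3]
finger_gap: 0.182
gripper_force: 55.0
```

```bash
python3 st.py
cat > v.py <<'E'
import sys
from h import *
from scipy import ndimage
def mk(im,u,v,w,h,k):
    o=cv2.resize(im[v:v+h,u:u+w],None,fx=k,fy=k,interpolation=cv2.INTER_CUBIC)
    for i in range(0,w,10):cv2.line(o,(i*k,0),(i*k,8 if (u+i)%50 else 16),(0,255,255),1)
    for i in range(0,h,10):cv2.line(o,(0,i*k),(8 if (v+i)%50 else 16,i*k),(0,255,255),1)
    return o
def tab(A,box=(255,150,60,80)):
    u,v,w,h=box;a=cv2.cvtColor(A,cv2.COLOR_BGR2HSV)[v:v+h,u:u+w].astype(int)
    m=((a[...,0]<6)|(a[...,0]>172))&(a[...,1]>150)&(a[...,2]>60)
    y,x=np.nonzero(m);print('red',len(x),x.min()+u,x.max()+u,y.min()+v,y.max()+v,x.mean()+u)
E
python3 - <<'E'
from v import *
A=env.get_image('scene');cv2.imwrite('pics/s2.png',A)
tab(cv2.imread('pics/s1.png'));tab(A)
cv2.imwrite('pics/e.png',mk(A,250,150,66,75,8))
E
```

```text
7.6 [0.5237 0.0356 0.3582] grasp [0.5238 0.0356 0.3769] z [-0.0008  0.0006 -1.    ] y [ 0.0072 -1.     -0.0006] yaw 0.4098368741630298 F [-0.0196 -0.326  -1.3167] 0.18158359766629595 54.999858140945435 [ 0.6432  0.156  -0.8944  1.4488  0.1208  1.5951 -1.806 ]
red 62 290 295 176 187 292.0967741935484
red 68 285 290 180 191 287.4264705882353
```

View pics/e.png

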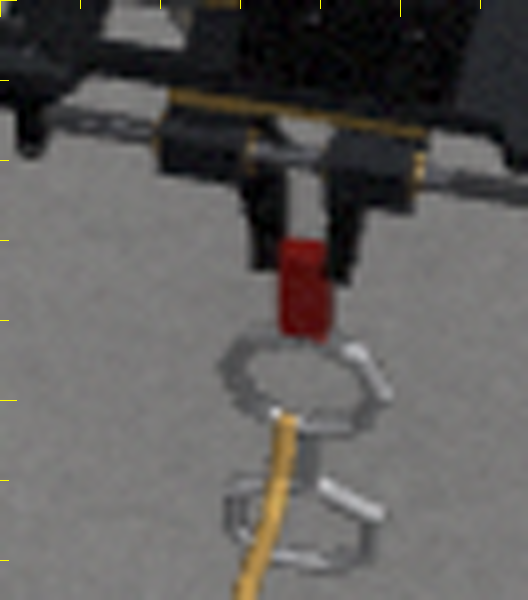

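Hook tip top is at scene (285.8,202). The ring hole spans rows 194–201.5 at its current x, so at the tip's x it will span about 200–208 and the tip should enter. Moving in gently.

{"api": "arm_command", "payload": {"plan": [[[0,0,0],[0,0.001,0.002],0],[[0,0,0],[0.008,0,0],0],[[0,0,0],[0.008,0,0],0],[[0,0,0],[0.008,0,0],0],[[0,0,0],[0.008,0,0],0],[[0,0,0],[0,0,0],0],[[0,0,0],[0,0,0],0]]}}

```text
time: 8.35
ee_pos: [0.5561, 0.0366, 0.36]
tcp_rot: [-0.0, 1.0, 0.004, -0.0]
force: [-0.0, 1.0, -0.4]
finger_gap: 0.187
gripper_force: 55.0
```

```bash
python3 st.py
python3 - <<'E'
from v import *
A=env.get_image('scene');cv2.imwrite('pics/s3.png',A)
tab(A)
cv2.imwrite('pics/f.png',np.hstack([mk(A,255,160,50,75,8),mk(env.get_image('top'),235,165,50,75,8)]))
E
```

```text
8.35 [0.5561 0.0366 0.36  ] grasp [0.5561 0.0366 0.3787] z [-0.0007  0.0006 -1.    ] y [ 0.0071 -1.     -0.0006] yaw 0.40608588227118314 F [-0.0308  1.0461 -0.4264] 0.1869640639141736 54.99963104724884 [ 0.5824  0.2475 -0.8916  1.3651  0.1912  1.6187 -1.8485]
red 68 283 288 188 200 285.27941176470586
```

View pics/f.png

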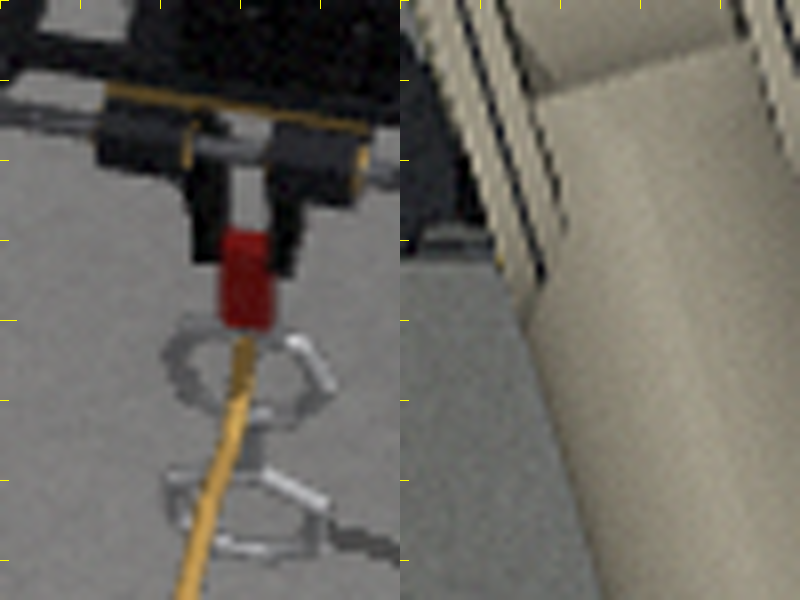

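The hook tip now shows through the ring hole: the brass bar runs from crop (247,338) down in front of the ring's lower edge, with no contact force. Going on to the seat and lowering, with averaged force readings.

```bash
cat > f.py <<'E'
from v import *
F=[]
for i in range(10):
    A=env.get_image('scene');F.append(np.r_[env.state()['force'],env.state()['moment']])
F=np.array(F);s=env.state()
np.set_printoptions(precision=3,suppress=True)
print('t',s['time'],'F',F.mean(0),'sd',F.std(0)[:3]/3,s['ee_pos'],s['finger_gap']);
E
python3 f.py
```

```text
t 8.95 F [-0.055  0.191 -0.727  0.028  0.013 -0.006] sd [0.161 0.107 0.145] [0.556 0.036 0.36 ] 0.17920692149903866
```

{"api": "arm_command", "payload": {"plan": [[[0,0,0],[0.008,0,0],0],[[0,0,0],[0.008,0,0],0],[[0,0,0],[0.006,0,0],0],[[0,0,0],[0,0,-0.005],0],[[0,0,0],[0,0,-0.005],0],[[0,0,0],[0,0,-0.005],0],[[0,0,0],[0,0,0],0]]}}

```text
time: 9.65
ee_pos: [0.5775, 0.0362, 0.3444]
tcp_rot: [0.0, 1.0, 0.003, -0.001]
force: [-0.4, -0.6, -0.2]
finger_gap: 0.185
gripper_force: 55.0
```

```bash
python3 f.py
```

```text
t 10.15 F [ 0.291 -0.065 -0.637  0.042  0.012  0.018] sd [0.178 0.181 0.105] [0.578 0.036 0.345] 0.18495857616796904
```

{"api": "arm_command", "payload": {"plan": [[[0,0,0],[0,0,-0.004],0],[[0,0,0],[0,0,-0.004],0],[[0,0,0],[0,0,-0.004],0],[[0,0,0],[0,0,0],0]]}}

```text
time: 10.55
ee_pos: [0.5777, 0.0363, 0.3325]
tcp_rot: [0.0, 1.0, 0.003, -0.001]
force: [0.1, -0.5, -1.0]
finger_gap: 0.188
gripper_force: 55.0
```

```bash
python3 f.py
```

```text
t 11.05 F [-0.141  0.267 -0.788  0.024  0.018 -0.009] sd [0.12  0.111 0.183] [0.578 0.036 0.333] 0.18366663828169252
```

{"api": "arm_command", "payload": {"plan": [[[0,0,0],[0,0,-0.003],0],[[0,0,0],[0,0,-0.003],0],[[0,0,0],[0,0,0],0]]}}

```text
time: 11.35
ee_pos: [0.5779, 0.0363, 0.3268]
tcp_rot: [0.0, 1.0, 0.003, -0.0]
force: [0.5, 1.3, -0.1]
finger_gap: 0.181
gripper_force: 55.0
```

```bash
python3 f.py
```

```text
t 11.85 F [ 0.194 -0.002  0.24   0.035  0.01   0.012] sd [0.145 0.173 0.158] [0.578 0.036 0.327] 0.18103941974065807
```

```bash
cat > b.py <<'E'
from v import *
def brass(A):
    u,v,w,h=262,250,22,45
    a=A[v:v+h,u:u+w].astype(float);m=np.clip(a[...,2]-a[...,0]-30,0,None)*(a[...,1]>70)
    # lower brass collar: rows 275+
    p=m.sum(1);r=np.arange(v,v+h);k=(r>=262)
    pp=p[k]; i=pp[:30]
    return p.round().astype(int)
for f in('pics/scene0.png','pics/s3.png'):print(brass(cv2.imread(f)))
A=env.get_image('scene');cv2.imwrite('pics/s4.png',A);print(brass(A));tab(A)
E
python3 b.py
```

```text
[ 498  533  530  488  422  351  182  219  345  504  272  214  213  192
  191  165  109    0    0    0    0    0    0    0    0    0    0    0
    0    0    0   24  303  386  418  659  773  910 1211  981  878  865
  868  873  871]
[ 515  547  547  507  431  363  212  228  347  517  293  217  224  217
  208  152   92    0    0    0    0    0    0    0    0    0    0    0
    0    0    0   23  314  398  423  667  792  928 1248 1012  890  892
  895  888  889]
[ 516  546  540  495  407  293  186  185  228  347  572  296  229  222
  212  204  180   86    0    0    0    0    0    0    0    0    0    0
    0    0    0   25  307  391  418  673  786  934 1241 1011  889  887
  897  894  890]
red 65 281 286 203 214 283.36923076923074
```

The sleeve has sunk about 1.1 px (about 5 mm), so the hook is carrying the load. Adding 1 mm, then opening the fingers.

{"api": "arm_command", "payload": {"plan": [[[0,0,0],[0,0,-0.001],0],[[0,0,0],[0,0,0],0],[[0,0,0],[0,0,0],0.22],[[0,0,0],[0,0,0],0.26],[[0,0,0],[0,0,0],0.35],[[0,0,0],[0,0,0],0.5],[[0,0,0],[0,0,0],0.5]], "squeeze": 10}}

```text
time: 12.6
ee_pos: [0.578, 0.0364, 0.3263]
tcp_rot: [0.0, 1.0, 0.003, 0.0]
force: [-0.2, 0.2, -0.2]
finger_gap: 0.44
gripper_force: 0.0
```

```bash
python3 b.py; python3 f.py
```

```text
[ 498  533  530  488  422  351  182  219  345  504  272  214  213  192
  191  165  109    0    0    0    0    0    0    0    0    0    0    0
    0    0    0   24  303  386  418  659  773  910 1211  981  878  865
  868  873  871]
[ 515  547  547  507  431  363  212  228  347  517  293  217  224  217
  208  152   92    0    0    0    0    0    0    0    0    0    0    0
    0    0    0   23  314  398  423  667  792  928 1248 1012  890  892
  895  888  889]
[ 513  544  538  500  413  298  204  202  224  371  570  288  219  219
  218  208  187   84    0    0    0    0    0    0    0    0    0    0
    0    0    0   22  311  396  427  676  777  927 1233 1020  890  883
  890  886  897]
red 69 281 286 203 214 283.52173913043475
t 13.15 F [ 0.278  0.239 -0.074  0.034  0.023  0.012] sd [0.068 0.177 0.196] [0.578 0.036 0.326] 0.5003875341677889
```

The link hangs free: the sink is unchanged and the grip is open. Going to the basket next.

{"api": "arm_command", "payload": {"plan": [[[0,0,0],[0,0,0.02],0.5],[[0,0,0],[0,0,0.04],0.5],[[0,0,0],[0,0,0.04],0.6],[[0,0,0],[-0.04,0,0],0.6],[[0,0,0],[-0.04,0,0],0.6],[[0,0,0],[-0.04,-0.02,0],0.6],[[0,0,0],[0,-0.04,0],0.6],[[0,0,0],[0,-0.04,0],0.6],[[0,0,-3.4],[0,-0.04,0],0.6],[[0,0,-3.5],[0,-0.04,0],0.6],[[0,0,0],[0,-0.04,0],0.6],[[0,0,0],[0,-0.04,0],0.6]]}}

```text
time: 14.35
ee_pos: [0.4577, -0.2252, 0.4265]
tcp_rot: [0.0, 0.998, -0.057, 0.0]
force: [0.9, 0.2, 0.4]
finger_gap: 0.6
gripper_force: 0.0
```

{"api": "arm_command", "payload": {"plan": [[[-0.5,-4.2,0],[0,0,-0.03],0.6],[[-0.5,-4.2,0],[0,0,-0.03],0.6],[[-0.5,-4.2,0],[0,0,-0.03],0.6],[[-0.5,-4.2,0],[0,0,-0.03],0.6],[[-0.5,-4.2,0],[0,0,-0.03],0.6],[[-0.4,-3.9,0],[0,0,-0.03],0.6],[[0,0,0],[0,0,0],0.6],[[0,0,0],[0,0,0],0.6]]}}

```text
time: 15.15
ee_pos: [0.4583, -0.2235, 0.2476]
tcp_rot: [0.013, 0.975, -0.056, 0.216]
force: [0.9, 0.5, 1.3]
finger_gap: 0.6
gripper_force: 0.0
```

```bash
python3 st.py
```

```text
15.15 [ 0.4583 -0.2235  0.2476] grasp [ 0.4505 -0.2226  0.2646] z [ 0.4201 -0.0494 -0.9061] y [-0.1138 -0.9935  0.0014] yaw -6.536907978435987 F [0.9026 0.5275 1.2918] 0.6003780769129556 0.0 [ 1.075  -0.2282 -0.5217  2.0424 -0.3645  0.9218 -0.9763]
```

{"api": "arm_command", "payload": {"plan": [[[0,0,0],[-0.005,-0.008,-0.04],0.6],[[0,0,0],[-0.006,-0.009,-0.04],0.6],[[0,0,0],[0,0,-0.04],0.6],[[0,0,0],[0,0,-0.01],0.6],[[0,0,0],[0.014,-0.0016,-0.03],0.6],[[0,0,0],[0.014,-0.0016,-0.03],0.6],[[0,0,0],[0.014,-0.0016,-0.03],0.6],[[0,0,0],[0,0,0],0.6],[[0,0,0],[0,0,0],0.6]]}}

```text
time: 16.05
ee_pos: [0.4911, -0.2459, 0.0283]
tcp_rot: [0.013, 0.974, -0.055, 0.217]
force: [0.1, 0.1, -0.0]
finger_gap: 0.6
gripper_force: 0.0
```

```bash
python3 st.py;  python3 - <<'E'
from v import *
A=env.get_image('scene');B=env.get_image('top');cv2.imwrite('pics/s5.png',A)
cv2.imwrite('pics/g.png',np.hstack([mk(A,160,190,65,75,6),mk(A,255,170,50,75,6),mk(B,340,200,20,75,5)[:, :100].repeat(1,0) if 0 else np.zeros((450,2,3),np.uint8)]))
E
```

```text
16.05 [ 0.4911 -0.2459  0.0283] grasp [ 0.4833 -0.2449  0.0452] z [ 0.4224 -0.0486 -0.9051] y [-0.1133 -0.9936  0.0005] yaw -6.5042626933971945 F [ 0.131   0.1036 -0.033 ] 0.6002763574783033 0.0 [ 0.989   0.2001 -0.5351  2.1949 -0.1473  0.3659 -1.0736]
```

View pics/g.png

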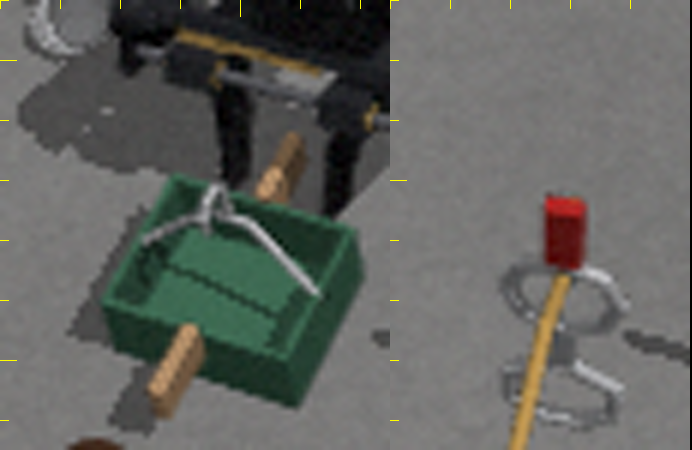

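Lug is between the fingers (crop finger tips (235,180) and (340,205), lug at (280,165)). On the right, the link hangs on the hook, tab at (565,230), facing the robot squarely. Gripping and lifting.

{"api": "arm_command", "payload": {"plan": [[[0,0,0],[-0.001,0,0],0.4],[[0,0,0],[0,0,0],0.2],[[0,0,0],[0,0,0],0.1],[[0,0,0],[0,0,0],0],[[0,0,0],[0,0,0],0],[[0,0,0],[0,0,0],0],[[0,0,0],[0,0,0],0],[[0,0,0],[0,0,0],0]], "squeeze": 60}}

```text
time: 16.95
ee_pos: [0.488, -0.2454, 0.0263]
tcp_rot: [0.013, 0.975, -0.056, 0.217]
force: [-1.0, 0.2, 1.7]
finger_gap: 0.108
gripper_force: 60.0
```

```bash
python3 st.py
python3 - <<'E'
from v import *
np.set_printoptions(precision=4,suppress=True)
print('crown top',tri((195.8,221),(354.5,205.2)),onz('top',(354.5,205.2),.115),onz('scene',(195.8,221.3),.118))
def onx(n,uv,x):
    p,d=ray(n,uv); return p+d*(x-p[0])/d[0]
A=cv2.imread('pics/s5.png');tab(A)
print('tab',onx('scene',(283.5,214.5),.583),onx('scene',(283.5,203),.583), 'eye inbot', onx('scene',(283.5,240.),.582), 'rt/lt eye',onx('scene',(273.6,235),.582),onx('scene',(292.4,237),.582))
E
```

```text
16.95 [ 0.488  -0.2454  0.0263] grasp [ 0.4801 -0.2445  0.0433] z [ 0.4209 -0.0492 -0.9058] y [-0.114  -0.9935  0.001 ] yaw -6.545059545793279 F [-1.0256  0.1578  1.7027] 0.10830256212015484 59.99165654182434 [ 0.992   0.1987 -0.536   2.2016 -0.1491  0.3621 -1.0705]
crown top (array([ 0.5486, -0.2534,  0.1107]), np.float64(0.0008813573634055093)) [ 0.548  -0.2531  0.115 ] [ 0.5541 -0.2499  0.118 ]
red 69 281 286 203 214 283.52173913043475
tab [0.583  0.0376 0.2847] [0.583  0.0375 0.3373] eye inbot [0.582  0.0376 0.153 ] rt/lt eye [0.582  0.0078 0.1699] [0.582  0.0641 0.1785]
```

Lug gripped (gap 9.4 mm). By image the link eye is at about (0.578, 0.037, 0.151) and the basket crown sits as drawn relative to the grasp. Lifting slowly.

{"api": "arm_command", "payload": {"plan": [[[0,0,0],[0,0,0.003],0],[[0,0,0],[0,0,0.005],0],[[0,0,0],[0,0,0.008],0],[[0,0,0],[0,0,0.01],0],[[0,0,0],[0,0,0.01],0],[[0,0,0],[0,0,0.01],0],[[0,0,0],[0,0,0.01],0],[[0,0,0],[-0.01,0,0.01],0],[[0,0,0],[-0.01,0,0],0],[[0,0,0],[-0.01,0,0],0],[[0,0,0],[-0.005,0,0],0],[[0,0,0],[0,0,0],0]]}}

```text
time: 18.15
ee_pos: [0.4526, -0.2457, 0.0926]
tcp_rot: [0.013, 0.975, -0.056, 0.217]
force: [-0.8, 0.1, -1.5]
finger_gap: 0.106
gripper_force: 60.0
```

{"api": "arm_command", "payload": {"plan": [[[0,0,0],[0,0.015,0],0],[[0,0,1],[0,0.025,0],0],[[0,0,1],[0,0.025,0],0],[[0,0,1],[0,0.025,0],0],[[0,0,1],[0,0.025,0],0],[[0,0,1],[0,0.025,0],0],[[0,0,1],[0,0.025,0],0],[[0,0,0.7],[0,0.02,0],0],[[0,0,0],[0,0.015,0],0],[[0,0,0],[0,0,0],0],[[0,0,0],[0,0,0],0]]}}

```text
time: 19.25
ee_pos: [0.4533, -0.0454, 0.0926]
tcp_rot: [0.0, 0.976, 0.002, 0.217]
force: [-0.3, -0.4, -1.7]
finger_gap: 0.109
gripper_force: 60.0
```

```bash
python3 st.py
python3 - <<'E'
from v import *
np.set_printoptions(precision=4,suppress=True)
s=cv2.cvtColor(env.get_image('scene'),cv2.COLOR_BGR2HSV).astype(int)
A=env.get_image('scene');cv2.imwrite('pics/s6.png',A)
m=((s[...,0]>60)&(s[...,0]<95)&(s[...,1]>90)&(s[...,2]>20)).astype(np.uint8)
c=[k for k in cv2.findContours(m,0,2)[0] if cv2.contourArea(k)>150]
for k in c: print(cv2.contourArea(k),cv2.approxPolyDP(cv2.convexHull(k),2.5,True)[:,0].tolist())
# predicted tray corners
st=env.state();M=q2R(st['tcp_rot']).as_matrix();g=st['ee_pos']-M[:,2]*env.tcp_to_grasp
yaw=np.arctan2(M[0,1],-M[1,1]);bx=np.array([np.cos(yaw),np.sin(yaw),0]);by=np.array([-bx[1],bx[0],0]);o=g+.0695*bx-[0,0,.0433]
for z in(.05,0):print(z,[proj('scene',o+a*.045*bx+b*.055*by+[0,0,z]).round(1).tolist() for a,b in((-1,-1),(-1,1),(1,1),(1,-1))])
print('origin',o,'crown',o+[0,0,.112],proj('scene',o+[0,0,.112]))
E
```

```text
19.25 [ 0.4533 -0.0454  0.0926] grasp [ 0.4454 -0.0454  0.1095] z [ 0.4241  0.0003 -0.9056] y [ 0.0035 -1.      0.0012] yaw 0.19916710805850216 F [-0.2888 -0.3562 -1.7341] 0.10904504488694887 59.983175758201256 [ 0.9129 -0.23   -0.821   2.3666 -0.4012  0.5238 -1.1916]
610.5 [[275, 228], [272, 246], [243, 242], [245, 224], [263, 219]]
549.0 [[124, 221], [138, 222], [147, 242], [144, 252], [132, 251], [122, 230]]
497.0 [[0, 0], [6, 1], [14, 22], [13, 49], [0, 35]]
0.05 [[248.8, 208.9], [282.5, 215.2], [276.0, 238.7], [241.3, 232.0]]
0 [[249.7, 217.9], [282.5, 224.1], [276.2, 247.3], [242.3, 240.7]]
origin [ 0.5147 -0.0459  0.066 ] crown [ 0.5147 -0.0459  0.178 ] [261.4261 211.9066]
```

Run:
```python
from v import *
A=cv2.imread('pics/s6.png');s=cv2.cvtColor(A,cv2.COLOR_BGR2HSV).astype(int)
u0,v0,w,h=232,195,60,75
a=s[v0:v0+h,u0:u0+w]
m=((a[...,0]>50)&(a[...,0]<100)&(a[...,1]>45))
w_=((a[...,0]>8)&(a[...,0]<22)&(a[...,1]>70)&(a[...,2]>60))
b=A[v0:v0+h,u0:u0+w].astype(int).min(2)>130
for r in range(0,h,1):
    print(v0+r,''.join('G' if m[r,c] else 'w' if w_[r,c] else '#' if b[r,c] else 'k' if a[r,c,2]<45 else '.' for c in range(w)))
st=env.state();o=np.array([.5147,-.0459,.066])
print(proj('scene',o+[.089,.005,.056]),proj('scene',o+[.089,-.005,.056]),proj('scene',o+[.089,0,.028]),proj('scene',o+[.045,0,.056]),'shank top',proj('scene',o+[-.011,0,.118]),proj('scene',o+[.011,0,.118]))
```

```text
195 ........................kkkkkkkkwkk....Gkkkkkk.w............
196 ............................kkkkkk....kkkkkkkk.w............
197 ..............................kkkk....kkkkkkkk.w............
198 ..............................kkkGkk...kkkkkkkk.............
199 ..............................kkGkk....kkkkk.kk.............
200 ..............................kkkkk...kkkkk.................
201 ...............................kGkk...kkkG..................
202 ...............................kkkk...kkkk..................
203 ...............................kGkkwwwkkkk..................
204 ...............................kkk.wwwkGG...................
205 ...............................kGk.ww.kkG...................
206 ...............................kkkwww.kkk...................
207 ...............................kk.www.kk....................
208 ...............................kkwwwwkkkk...................
209 ...............................kkwwwwkGk....................
210 ...............................k.wwwwkkk....................
211 .................G.............kwwwwwkkk................
[... 3252 characters left out ...]
..
262 ....................................wwwwwwwwww..............
263 ....................................wwwwwwwwww..............
264 ....................................wwwwwwwwww..............
265 .....................................wwwwwwwww..............
266 .....................................wwwwwwww...............
267 ......................................wwwwww................
268 ............................................................
269 ............................................................
[256.38240497 246.55549378] [253.16404081 245.92166723] [255.19182401 251.06080409] [258.43083901 234.24942983] shank top [262.25098713 207.86260491] [260.44750135 213.65386858]
```

The basket's outline matches the prediction to 1–2 px and it hangs level. Now aligning y, then inserting the hook tip through the eye.

{"api": "arm_command", "payload": {"plan": [[[0,0,0],[0,0.015,0],0],[[0,0,0],[0,0.02,0],0],[[0,0,0],[0,0.02,0],0],[[0,0,0],[0,0.015,0],0],[[0,0,0],[0,0.0125,0],0],[[0,0,0],[0,0,0],0],[[0,0,0],[0,0,0],0],[[0,0,0],[0,0,0],0]]}}

```text
time: 20.15
ee_pos: [0.453, 0.0362, 0.0922]
tcp_rot: [0.0, 0.976, 0.001, 0.217]
force: [0.0, 0.7, -2.4]
finger_gap: 0.107
gripper_force: 60.0
```

```bash
python3 st.py
cat > asc.py <<'E'
from v import *
def asc(A,u0,v0,w,h):
    s=cv2.cvtColor(A,cv2.COLOR_BGR2HSV).astype(int);a=s[v0:v0+h,u0:u0+w]
    B=A[v0:v0+h,u0:u0+w].astype(int)
    for r in range(h):
        t=''
        for c in range(w):
            H,S,V=a[r,c];mn=B[r,c].min()
            t+='R' if (H<6 or H>172) and S>150 else 'G' if 50<H<100 and S>45 else 'w' if 8<H<24 and S>70 and V>60 else '#' if mn>130 else 'k' if V<45 else '+' if V<95 and S<60 else '.'
        print(v0+r,t)
E
python3 -c "
from asc import *
A=env.get_image('scene');cv2.imwrite('pics/s7.png',A);asc(A,262,205,48,45)"
```

```text
20.15 [0.453  0.0362 0.0922] grasp [0.445  0.0362 0.1092] z [ 0.4236  0.     -0.9059] y [ 0.0014 -1.      0.0006] yaw 0.07778594541744725 F [ 0.044   0.6619 -2.4013] 0.10743704574915841 59.983490936524696 [ 0.9071 -0.2966 -1.0338  2.3628 -0.3775  0.5221 -1.4432]
205 ++++++++++++.......RRRRRRRkkkk+..kkkkk+.........
206 +++++++++++++......RRRRRRRkkkk+..kkkkk+.........
207 ++++++++++++++.....RRRRRRRkGkk.wwkkkk+..........
208 +++++++++++++++....RRRRRRRkRkkwwwkkkk+..........
209 +++++++++++++++++..RRRRRR.kkk.wwwkkk+...........
210 ++++++++++++++++++.RRRRRR.kkk.wwwkGk+...........
211 ++++++++++++++++++.RRRRRR.kkkwwwwkkk............
212 ++++++++++++++++++.RRRRRR.kG.wwwwkG+............
213 ++++++++++++++.....RRRRRR+kkwwwwkkk+............
214 ++++++++++++++....+++RRR.#.kwwwwkkk+............
215 +++++++++++++++++++++w+.#####.wwkkk+............
216 ++++++++++++++++++++www++.####wwkkk.............
217 +++++++++++.+++GGGGGwww++.#..##wkkk.............
218 +++++++++++++.+GGGG.ww.GG.#...#+kk+.............
219 +++++++++++G+.+GGGGwwwGG+##+++..+k..............
220 +++++++++++GG..+GG.wwwGGG.#.G+.#.GGGG.
[... 847 characters left out ...]
GGGGGGG+...
237 ++++++GGGGGGG+wwww+GGGGGGGGGG++.GGGGGGGGGGGG....
238 +++++GGGGGGGGGwww##.....GGG..++.GGGGGGGGGGGG....
239 +++++GGGGGGGG.www.#####......+..GGGGGGGGGGGG....
240 +++++GGGGGGGG.ww.GGG+......++GGGGGGGGGGGGGGG....
241 ++++++GGGGGGGwww.GGGGG.GGGGGGGGGGGGGGGGGGGG.....
242 +++++GGGGGGGGwwwGGGGGwww.GGGGGGGGGGGGGGGGGG.....
243 +++++GGGGGGG.wwwGGGG+www.GGGGGGGGGGGGGGGGGG.....
244 ++++++GGGGGG.wwwGGGG.www.GGGGGGGGGGGGGGGGG+.....
245 ++++++GGGGGGwwwwGGGGwwww.GGGGGGGGGGGGGGGGG......
246 ++++++GGGGGGwww.GGG+wwww+GGGGGGGGGGGGGGGGG......
247 ++++++GGGwwwwwwGGGGwwwwwGGGGGGGGGGGGGGGGGG......
248 +++++++wwwwwwwwGGGGwwwwwGGGGGGGGGGGGGGGGG+......
249 ++++++wwwwwwwwwGGGGwwwwwGGGGGGGGGGGGGGGGG.......
```

{"api": "arm_command", "payload": {"plan": [[[0,0,0],[0.008,0.0005,0],0],[[0,0,0],[0.008,0,0],0],[[0,0,0],[0.008,0,0],0],[[0,0,0],[0.008,0,0],0],[[0,0,0],[0.008,0,0],0],[[0,0,0],[0.008,0,0],0],[[0,0,0],[0.008,0,0],0],[[0,0,0],[0.007,0,0],0],[[0,0,0],[0,0,0],0],[[0,0,0],[0,0,0],0]]}}

```text
time: 21.2
ee_pos: [0.5156, 0.0373, 0.0919]
tcp_rot: [-0.0, 0.976, 0.001, 0.217]
force: [-0.7, -0.1, -1.6]
finger_gap: 0.111
gripper_force: 60.0
```

```bash
python3 st.py; python3 -c "
from v import *
A=env.get_image('scene');cv2.imwrite('pics/s8.png',A);tab(A);cv2.imwrite('pics/i.png',np.hstack([mk(cv2.imread('pics/s7.png'),250,190,50,75,8),mk(A,250,190,50,75,8)]))"
```

```text
21.2 [0.5156 0.0373 0.0919] grasp [0.5077 0.0373 0.1089] z [ 0.4228  0.0013 -0.9062] y [ 0.0019 -1.     -0.0006] yaw 0.11000970256674976 F [-0.6524 -0.0596 -1.6188] 0.1105661663464997 59.983586507938945 [ 1.257  -0.014  -1.4248  2.2223  0.12    0.4934 -1.8332]
red 78 281 287 202 214 283.8333333333333
```

View pics/i.png

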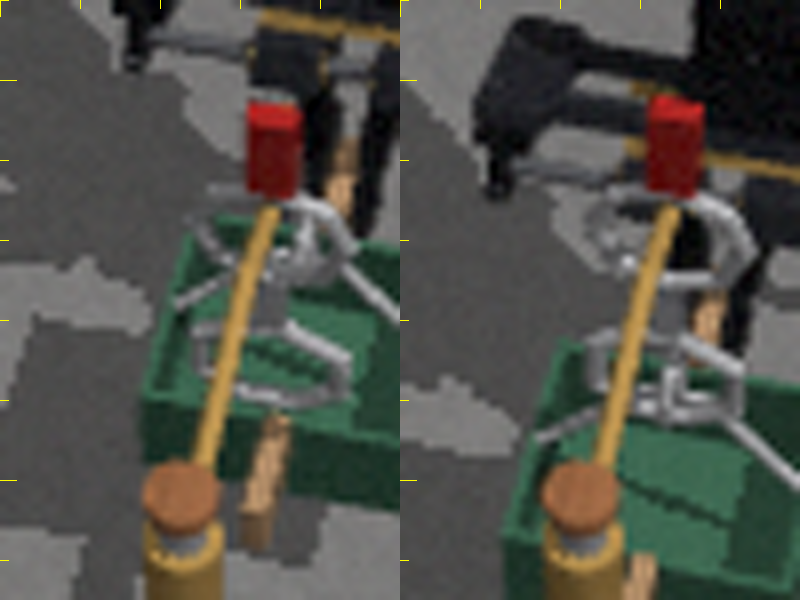

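The right half shows the basket hook inside the link's eye (hook at crop (672,360–405), the eye's lower bar at about row 405), link undisturbed. Lowering with force checks.

```bash
python3 f.py
```

```text
t 21.75 F [-0.046 -0.247 -1.764  0.033  0.804  0.011] sd [0.153 0.194 0.202] [0.516 0.038 0.092] 0.10821306005672819
```

{"api": "arm_command", "payload": {"plan": [[[0,0,0],[0,0,-0.004],0],[[0,0,0],[0,0,-0.004],0],[[0,0,0],[0,0,-0.004],0],[[0,0,0],[0,0,-0.004],0],[[0,0,0],[0,0,-0.004],0],[[0,0,0],[0,0,0],0]]}}

```text
time: 22.35
ee_pos: [0.5156, 0.0377, 0.0718]
tcp_rot: [-0.0, 0.976, 0.001, 0.217]
force: [-1.0, 0.5, -1.7]
finger_gap: 0.109
gripper_force: 60.0
```

```bash
python3 f.py;python3 st.py; python3 b.py|tail -5; python3 -c "
from asc import *
asc(cv2.imread('pics/s4.png'),268,218,32,40)"
```

```text
t 22.85 F [-0.22   0.006 -1.777  0.019  0.799  0.01 ] sd [0.2   0.148 0.153] [0.516 0.037 0.072] 0.11156257411008852
22.85 [0.5161 0.0374 0.0724] grasp [0.5081 0.0374 0.0893] z [ 0.4239 -0.     -0.9057] y [ 0.0024 -1.      0.0011] yaw 0.1399033876685225 F [ 0.6583  0.167  -1.5836] 0.11156257411008852 59.983630850117876 [ 1.1313  0.1031 -1.3488  2.2398  0.4053  0.4781 -2.086 ]
[ 490  523  520  487  405  279  209  206  229  422  527  309  224  342
  348  327  305  224  132  128   94  102   84   71   56   50   10    9
    0    0    0    0    6   45   77  601  768  906 1223 1005  879  872
  881  873  869]
red 80 281 287 202 214 283.8625
218 ++++....+kkkkwwwwk.+++..#+kkkkkk
219 +++++.+..kkkkwwwkkw++++..#kkkkkk
220 ++++++...+kk.wwwkkwk++++..+kkkkk
221 ++++++++++++wwwwkkG+....+..kkkkk
222 +++++++++.#.wwwkkkkk+..+++kkkkkk
223 ++++++++....www++++++.++++kkkkkG
224 +++++++++..wwww###...++++kkkk++k
225 +++++++++++www........++kkkk+...
226 +++++++++++www++++kkk++kGkkk++++
227 ++++++++++wwww++++kkwwwkkkkk++++
228 ++++++++++wwww++++kkwwwkkkk..+++
229 ++++++++++www+++++k.wwwkGk+.....
230 +++++++++.w
[... 320 characters left out ...]
9 +GGGGGGwwww###.##+w+..++........
240 +GGGGGG.www.##.###.....+.G......
241 GGGGGGGwwwwG++.#.....+++GGGGGGG.
242 GGGGGGGwww+....#.+.+GGGGGGGGGGGG
243 GGGGGG.www++++.#++.##.GGGGGGGGGG
244 GGGGGG.www+GGG.#GG++.#.GGGGGGGGG
245 GGGG+.wwwwGGGG+.GGGGG.#.GGGGGGGG
246 G+#...wwwGGGGG+.GGGGGG.##GGGGGGG
247 #..ww.wwwGGGGGGGGGGGGGG.##GGGGGG
248 .wwwwwww.GGGGGGGGGGGGGGG+##GGGGG
249 wwwwwwwwwGGGGGGGGGGGGGGGG.##GGGG
250 wwwwwwwww.GGGGGGGGGGGGGGGG+##GGG
251 wwwwwwwww.GGGGGGGGGGGGGGGGG+##+G
252 wwwwwwwww.GGGGGGGGGGGGGGGGGG+##.
253 wwwwwwwww.GGGGGGGGGGGGGGGGGGG+##
254 .wwwwwwwwGGGGGGGGGGGGGGGGGGGGG+#
255 wwwwwwwww.GGGGGGGGGGGGGGGGGGGGGG
256 wwwwwwwwwwGGGGGGGGGGGGGGGGGGGGGG
257 ww+++...wwGGGGGGGGGGGGGGGGGGGGGG
```

{"api": "arm_command", "payload": {"plan": [[[0,0,0],[0,0,-0.003],0],[[0,0,0],[0,0,-0.003],0],[[0,0,0],[0,0,-0.003],0],[[0,0,0],[0,0,-0.003],0],[[0,0,0],[0,0,0],0]]}}

```text
time: 23.4
ee_pos: [0.5158, 0.0379, 0.0598]
tcp_rot: [-0.0, 0.976, 0.002, 0.217]
force: [-1.0, 0.3, -0.5]
finger_gap: 0.108
gripper_force: 60.0
```

```bash
python3 f.py;python3 b.py|tail -5
```

```text
t 23.9 F [-0.023 -0.255 -0.795  0.013  0.614  0.003] sd [0.174 0.113 0.171] [0.516 0.037 0.06 ] 0.10882004214597696
[ 490  519  528  493  375  212   92  142  199  196  331  537  419  224
  216  345  328  286  251  141  130  131  114  103   88   71   49   46
    8    0    0    0    0    0   29  504  773  908 1219  985  882  874
  874  869  874]
red 80 280 287 204 215 283.8375
```

{"api": "arm_command", "payload": {"plan": [[[0,0,0],[0,0,-0.002],0],[[0,0,0],[0,0,-0.002],0],[[0,0,0],[0,0,-0.001],0],[[0,0,0],[0,0,0],0]]}}

```text
time: 24.35
ee_pos: [0.5159, 0.0377, 0.0551]
tcp_rot: [0.0, 0.976, 0.002, 0.217]
force: [0.7, 0.2, -0.3]
finger_gap: 0.114
gripper_force: 60.0
```

```bash
python3 f.py; python3 f.py;python3 st.py;python3 b.py|tail -1
```

```text
t 24.85 F [-0.081 -0.054  0.187  0.026  0.518  0.013] sd [0.173 0.139 0.099] [0.516 0.038 0.055] 0.11290974659934042
t 25.35 F [ 0.237 -0.072  0.006  0.029  0.515 -0.014] sd [0.129 0.198 0.132] [0.516 0.038 0.055] 0.1103015905436701
25.35 [0.516  0.0376 0.0553] grasp [0.5081 0.0376 0.0722] z [ 0.4237  0.0003 -0.9058] y [ 0.0027 -1.      0.0009] yaw 0.15378191351753934 F [ 0.5718  0.661  -0.5617] 0.1103015905436701 59.98331379966894 [ 1.0184  0.1552 -1.2546  2.2543  0.5431  0.46   -2.2126]
red 79 280 287 205 216 283.8101265822785
```

About 0.1 N remains on the gripper. One more millimetre, then open gradually.

{"api": "arm_command", "payload": {"plan": [[[0,0,0],[0,0,-0.001],0],[[0,0,0],[0,0,0],0],[[0,0,0],[0,0,0],0]], "squeeze": 10}}

```text
time: 25.7
ee_pos: [0.516, 0.0376, 0.0543]
tcp_rot: [0.0, 0.976, 0.001, 0.217]
force: [0.0, -0.4, 0.3]
finger_gap: 0.113
gripper_force: 10.0
```

{"api": "arm_command", "payload": {"plan": [[[0,0,0],[0,0,0],0],[[0,0,0],[0,0,0],0],[[0,0,0],[0,0,0],0.13],[[0,0,0],[0,0,0],0.16],[[0,0,0],[0,0,0],0.22],[[0,0,0],[0,0,0],0.35],[[0,0,0],[0,0,0],0.5],[[0,0,0],[0,0,0],0.5]], "squeeze": 3}}

```text
time: 26.5
ee_pos: [0.516, 0.0376, 0.0543]
tcp_rot: [0.0, 0.976, 0.001, 0.217]
force: [0.8, 0.8, 0.3]
finger_gap: 0.404
gripper_force: 0.0
```

```bash
python3 f.py;python3 b.py|tail -5; python3 -c "
from asc import *
A=env.get_image('scene');cv2.imwrite('pics/s9.png',A)
asc(A,258,200,60,85)"
```

```text
t 27.0 F [0.076 0.039 0.151 0.031 0.516 0.008] sd [0.19  0.109 0.152] [0.516 0.038 0.054] 0.5004270720652814
[ 499  516  525  491  407  169   31   88  183  200  205  348  585  396
  221  334  350  316  299  246  132  105   88   98   73   63   28   52
    4    2    0   21   50   51  245  608  778  913 1216  990  876  873
  871  876  878]
red 80 280 287 205 216 283.775
200 ......+kkkkk++..............+kGkkkkkkkkkkkkkkkkkkkGk+.......
201 ......kkkkkkkkk+............+GkGkkkkkkkkkkkkkkkkkkkk+.......
202 .....+++kkkGkkk++...........+kkkkkkkkkkkkkkkkkkkkGkk+.......
203 .....kkkkkkkkkkkkkk+++......+kkkkkkGkGkGGkkkkGkkkkkk+.......
204 +...+kkkkkkkkkkkkkGkkkkkk+++kkkkkGkkkkkGkkGkkkGkkkk+........
205 ++..kkkkkkkkkkkkkkkkkkkRRRRw.kkkGGkkkkGkkkGkkkGGkkk+........
206 ++++kkkkkkkkkkk++++kkk.RRRRRRRGkkkGkkkGkkkkkkk+kkkk+........
207 +++++kkkkkkkkk....+kkkRRRRRRRRkkkkkkGkkkkkGkkkkkkkk+........
208 +++kkkkkkkkkkk+...wkkGkRRRRRRRkkkkkGkkkkkkkkkkkkkkk+.....+++
209 ++kkk++kkkkkkk+k++kkkkkRRRRRRRkkGGkkkkkkkkkkkkkkkGkk+++.+kk+
210 ++kkkkkkkk+k+kkkkkkkkk.RRRRRRRkkkkkkkkkkkkkkGkkkkkkkkkkkkkkk
211 ++kkkkkkk+k
[... 4094 characters left out ...]
+++k++++++www+++++GGGGGGGGGGGG+...................
275 .....++++++k++++++++ww+++++++++++GGGGGGG....................
276 .....++++++kkkk+++++ww+++++++++++++..+G+....................
277 ....+++++++k++++++++ww....++++++++..........................
278 ....+++++++++++k++++w.........++++..........................
279 ....++++++++k+++++++w.......................................
280 ....+++++++kkkk+++++w.......................................
281 wwwww.++++++k+++++++........................................
282 wwwwwwwwww.+kkk+++++........................................
283 wwwwwwwwwwwwkk++++++........................................
284 wwwwwwwwwwwwk+kk++++w.......................................
```

Basket stays put with fingers open. Backing out along the fingers, away from the chain.

{"api": "arm_command", "payload": {"plan": [[[0,0,0],[-0.005,0,0.009],0.5],[[0,0,0],[-0.009,0,0.016],0.5],[[0,0,0],[-0.012,0,0.02],0.5],[[0,0,0],[-0.015,0,0.02],0.5],[[0,0,0],[-0.02,0,0.02],0.5],[[0,0,0],[-0.02,0,0.025],0.5],[[0,0,0],[-0.02,0,0.025],0.5],[[0,0,0],[-0.02,0,0.025],0.5],[[0,0,0],[0,0,0],0.5],[[0,0,0],[0,0,0],0.5],[[0,0,0],[0,0,0],0.5]]}}

```text
time: 28.2
ee_pos: [0.4145, 0.0325, 0.1743]
tcp_rot: [0.007, 0.978, 0.0, 0.207]
force: [0.4, -0.4, -0.1]
finger_gap: 0.503
gripper_force: 0.0
```

```bash
python3 st.py; python3 -c "
from v import *
def g(A):
    s=cv2.cvtColor(A,cv2.COLOR_BGR2HSV).astype(int);u,v,w,h=240,215,80,75;a=s[v:v+h,u:u+w]
    m=(a[...,0]>60)&(a[...,0]<95)&(a[...,1]>90)&(a[...,2]>45);y,x=np.nonzero(m);print('green',len(x),x.mean()+u,y.mean()+v)
g(cv2.imread('pics/s9.png'))
for i in range(6):
    A=env.get_image('scene');tab(A);g(A)"
```

```text
28.2 [0.4145 0.0325 0.1743] grasp [0.4069 0.0327 0.1914] z [ 0.4053 -0.0141 -0.9141] y [-0.003  -0.9999  0.0141] yaw -0.16924943998511793 F [ 0.3827 -0.363  -0.0523] 0.5034367562546829 0.0 [ 0.6135 -0.4991 -0.691   2.3261 -0.3653  0.8145 -1.4528]
green 675 286.49481481481484 257.64296296296294
red 69 281 287 205 216 283.536231884058
green 673 286.46062407132246 257.41158989598813
red 69 281 287 205 216 283.536231884058
green 674 286.58456973293767 257.3649851632048
red 69 281 287 205 216 283.536231884058
green 670 286.47910447761194 257.53731343283584
red 69 281 287 205 216 283.536231884058
green 674 286.59050445103856 257.40356083086056
red 68 281 287 205 216 283.4852941176471
green 666 286.8453453453453 257.4429429429429
red 68 281 287 205 216 283.4852941176471
green 677 286.6957163958641 257.47562776957164
```

```bash
python3 -c "
from rig import env
print(env.job_done())"
```

```text
the job is handed in; nothing more can be done
None
```

The job is handed in, at about 28.5 s of the 72 s. The link hangs by its ring on the brass hook and the basket hangs from the link's lower eye; both were still in the last images, with the gripper clear. The interface gave no verdict.

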